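# Close the screw tin with its two lids, then uncover the inner one

## Robot

A 6-joint arm with a two-finger parallel gripper is mounted at the origin on a cart in front of the work surface, level with it; the furniture and walls round the work are solid. World frame = base frame: x ahead of the robot, y to its left, z up, the work surface at z = 0. Lengths are in m, angles in rad, forces in N, time in s.
With the tool pointing down it reaches from about 0.3 to 0.775 m from the base axis. Payload 14.6 kg.
Tool frame: the origin (TCP) lies midway between the tips of the shut fingers; the grasp point (between the pads) lies 19 mm behind it; z points along the fingers, y is the line along which they close (so a half turn about z gives the same grasp; the last joint's range is limited). The gripper opens to 85 mm and grips with 20 to 120 N. Pads are 22 mm wide; open, the fingers measure 114 mm over their backs; the gripper's body (76 mm by 85 mm) begins 54 mm behind the grasp point. The pads swing forward as they close: fully open they stand 13 mm farther back than shut.
Start: joints at [1.256, 0.3, 1.521, -0, 1.321, -0.067], TCP at [0.135, 0.533, 0.231] pointing down, gripper open.
Joint ranges: [-3.03, 3.03], [-0.79, 2.21], [0.23, 2.52], [-1.04, 4.18], [0, 3.07], [-2.55, 2.55]. Speed limits (rad/s): [2.22, 2.22, 2.57, 3.14, 3.14, 3.14].

## Interface

Orientations are given as [roll, pitch, yaw] about the fixed x, y, z axes, in that order (R = Rz(yaw) Ry(pitch) Rx(roll)).
In Python, from station import robot, solver, camera gives the robot as it stands. The module is installed in compiled form; this text tells all that it offers. Calls block until the motion is done:
- robot.move_pose(position, orientation): joint-space move of the TCP to a pose.
- robot.move_l(position, frame=None, speed=0.15, force_limit=None): straight line of the TCP; frame=None keeps the orientation; speed is the mean speed in m/s. With force_limit (N) it stops when the force on the tool has changed by that much, and returns True; else False.
- robot.movej(angles): joint-space move.
- robot.let_go() and robot.grab(f_grip=None): open the fingers fully, or close them until they stop; f_grip is the grip in N (None keeps the last).
- robot.dwell(seconds).
- solver.inverse_kinematics(position, orientation): joint angles nearest the present ones, or None.
- camera(name): name is "side" or "top" or "wrist"; returns a dict with "img" (400x640x3 uint8, red, green, blue), "intrinsics" (3x3 intrinsics, pixels), "camera_from_world" (4x4, takes a point from world to camera coordinates). Camera axes: x right, y up, looking along -z (the intrinsics and any distortion apply to the point x, -y, -z); pixel columns grow to the right and rows downward; lengths in m; the calibration is good to about 2 mm. A picture is of the moment at which its call begins. There is no depth.
A pose or a line that the arm cannot do raises robot.Unreachable and nothing moves.
- robot.sign_off(): hands the job in; it is judged then, once.
Readings, each from a call of its own:
- robot.get_t(): time.
- robot.get_joint_positions(): joint angles.
- robot.get_dq(): joint speeds.
- robot.get_joint_torque(): joint torques, N m.
- robot.get_tool_pos(): TCP position.
- robot.get_eef_rot(): TCP orientation.
- robot.get_contact_force(): force on the tool from outside, world axes, zero at the start.
- robot.get_wrist_torque(): the same for the moment, N m.
- robot.get_grip_width(): finger opening in m.
- robot.get_grasp_force(): force on a finger pad.
Only numpy, scipy, OpenCV 4.12 (cv2) and the standard library are available. Lean on these libraries where they do the work, as an engineer would, in place of code of your own. Each camera call takes 0.05 s, during which the arm holds its last target. There are 200 camera calls.

## Task

The open metal screw tin has two nested lids, lying beside it on the table as one set: pick up both lids together by the pull loop of the inner lid, lower them onto the tin until the inner lid is fully home, and let go. Then lift off the outer lid alone by its collar, so that it can be cleaned, while the inner lid stays seated and keeps the screws in. Finish still holding the outer lid level in the gripper, at least 12 cm above where it sat on the tin; do not drop the lids on the tin, leave the tin where it stands and the other things on the table alone.

Things in the scene. Friction and masses are not known exactly. Their poses are not given: they have to be found in the camera images.
- tin: open round metal tin, 96 mm outside diameter, 55 mm tall, wall 3 mm (bore 90 mm), a few screws on its floor, 0.7 kg, stands loose on the table; origin at the centre of its underside, z up
- inner_lid: inner lid, grey plastic, 0.25 kg; origin at the centre of its underside. Plug for the tin: z 0 to 10 mm, 86 mm wide, tapering to 76 at the bottom; flange 94 mm wide, z 10 to 15, rests on the tin's rim (home: origin 45 mm above the table); hub 31 mm wide to z = 27; pull loop above that. At the start it lies upright on the table inside the outer lid, only loop and hub showing
- loop (a point): centre of the top bar of the inner lid's pull loop, 59 mm above the lid's origin; axes as the lid's. The upright loop spans z 27 to 63 mm, is 26 mm wide along x and 10 mm thick along y (pinch it across y), with a 12 mm wide opening under the 8 mm bar. It stands 28 mm out of the outer lid's collar
- outer_lid: outer lid, bare metal, 0.13 kg; origin at the centre of its lower edge. 110 mm wide; skirt 12 mm deep, 105 mm inside; top plate z 12 to 16 mm. It lies loose on the inner lid's flange, origin 3 mm above the inner lid's, and is carried along when that is lifted
- collar (a point): centre of the top of the outer lid's collar, 32 mm above that lid's origin, 80 mm above the table when on the tin. Round collar to grip from outside: 46 mm outside diameter, 16 mm tall above the top plate; hub and loop of the inner lid pass through its 35 mm bore with 2 mm of play at the hub
- screw_dish: bystander: round shallow grey dish of screws, 112 mm across, 22 mm tall; origin at the centre of its underside
- flux_tin: bystander: low round white closed pot, 90 mm across, 32 mm tall; not the tin of the job; origin at the centre of its underside
- held_board: bystander: small green circuit board, 34 x 62 x 8 mm; origin at the centre of its underside

How it is judged:
On the way, in this order (a step that is already met when the one before it is completed fails the run):
1. both lids raised together, held by the inner lid's loop (height (world z) of inner_lid above 0.05 m and contact force between the fingers and inner_lid above 0.5 N and z of outer_lid in the frame of inner_lid between -0.002 and 0.008 m and horizontal distance between outer_lid and inner_lid below 0.008 m), for 0.2 s.
2. both lids on the tin, the inner one fully home, and let go (z of inner_lid in the frame of tin between 0.042 and 0.049 m and horizontal distance between inner_lid and tin below 0.006 m and angle between inner_lid's own z axis and vertical below 0.06 rad and z of outer_lid in the frame of inner_lid between -0.002 and 0.008 m and horizontal distance between outer_lid and inner_lid below 0.008 m and contact force between the fingers and inner_lid below 0.05 N and contact force between the fingers and outer_lid below 0.05 N), for 0.2 s.
At the end, for the whole second after the job is handed in: Gripper holds the outer lid, still, level to 0.2 rad, 110 mm or more above where it sat, clear of the rest; inner lid home in the tin (4 mm in height, 6 mm sideways, 0.06 rad), untouched; tin upright, within 30 mm of its start; dish, pot and board moved under 30 mm (z of inner_lid in the frame of tin between 0.042 and 0.049 m and horizontal distance between inner_lid and tin below 0.006 m and angle between inner_lid's own z axis and vertical below 0.06 rad and z of outer_lid in the frame of tin above 0.158 m and contact force between the fingers and outer_lid above 0.5 N and contact force between outer_lid and inner_lid below 0.02 N and contact force between outer_lid and tin below 0.02 N and angle between outer_lid's own z axis and vertical below 0.2 rad and linear speed of outer_lid below 0.03 m/s and linear speed of inner_lid below 0.02 m/s and contact force between the fingers and inner_lid below 0.05 N and distance of each of tin, screw_dish, flux_tin, held_board from where it was at the start of the episode below 0.03 m and angle between tin's own z axis and vertical below 0.05 rad); the arm keeps its last pose, push and grip.
It fails at once if the outer lid comes off while the inner lid is not home in the tin ((z of outer_lid in the frame of inner_lid above 0.018 m or horizontal distance between outer_lid and inner_lid above 0.03 m) and not (z of inner_lid in the frame of tin between 0.042 and 0.049 m and horizontal distance between inner_lid and tin below 0.006 m and angle between inner_lid's own z axis and vertical below 0.06 rad)).
It fails at once if the lids are let go over the tin before the inner lid is home (horizontal distance between inner_lid and tin below 0.05 m and z of inner_lid in the frame of tin above 0.053 m and contact force between the fingers and inner_lid below 0.05 N).
It fails at once if the tin is pushed away or tipped (distance of tin from where it was at the start of the episode above 0.03 m or angle between tin's own z axis and vertical above 0.2 rad).
It fails at once if the dish, the white pot or the circuit board is disturbed (distance of any of screw_dish, flux_tin, held_board from where it was at the start of the episode above 0.03 m).
It also fails if it takes over 54 s, if anything falls off the work surface, if the arm or the gripper's body presses on something with over 40 N, if the wrist force passes 120 N, or if a joint passes its speed limit or range.

## Working session

There is one attempt and no reset: what is moved stays moved. The work goes in short steps, each a Python script; the robot and the scene stay as the last script left them, time stands still between calls to the robot, and variables do not carry over. Pictures are saved under pics/ and viewed, at most 10 in all, crops included, and the job is handed in when it is done.

```bash
mkdir -p pics; cat > h.py <<'E'
import numpy as np, cv2
from station import robot, solver, camera
def shot(n,f=None):
    c=camera(n)
    if f: cv2.imwrite('pics/'+f,c['img'][:,:,::-1])
    return c
def ray(c,u,v):
    K=np.array(c['intrinsics']);T=np.array(c['camera_from_world'])
    d=np.linalg.inv(K)@[u,v,1]; d=np.array([d[0],-d[1],-d[2]])
    R=T[:3,:3]; return -R.T@T[:3,3], R.T@d
def onz(c,u,v,z):
    o,d=ray(c,u,v); return o+d*(z-o[2])/d[2]
def proj(c,p):
    T=np.array(c['camera_from_world']);q=T[:3,:3]@np.array(p)+T[:3,3]
    w=np.array(c['intrinsics'])@[q[0],-q[1],-q[2]]; return w[:2]/w[2]
E
python3 - <<'E'
from h import *
a=shot('top','top.png');b=shot('side','side.png');c=shot('wrist','wr.png')
for x in(a,b,c):
    print(ray(x,320,200)); print(x['intrinsics'], [k for k in x])
print(robot.get_t(),robot.get_eef_rot())
E
```

```text
(array([ 0.39717948, -0.00197342,  1.1887293 ]), array([ 0.15695113,  0.02127017, -0.98739076]))
[[488.83401368   0.         320.81226511]
 [  0.         488.83401368 202.38611665]
 [  0.           0.           1.        ]] ['img', 'intrinsics', 'camera_from_world']
(array([ 0.52937421, -0.7554972 ,  0.41989181]), array([ 0.07349913,  0.91126085, -0.40525129]))
[[369.86135121   0.         318.08190597]
 [  0.         369.86135121 199.84343348]
 [  0.           0.           1.        ]] ['img', 'intrinsics', 'camera_from_world']
(array([0.0595479 , 0.55235048, 0.37344473]), array([ 0.29556415, -0.05604722, -0.9538407 ]))
[[278.03080136   0.         315.16103418]
 [  0.         278.03080136 200.81651679]
 [  0.           0.           1.        ]] ['img', 'intrinsics', 'camera_from_world']
0.15 [-3.14071313e+00 -2.97889361e-05  2.89383565e+00]
```

View pics/top.png

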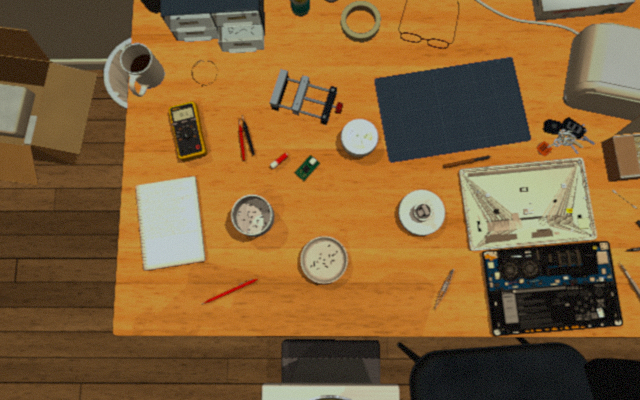

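View pics/side.png

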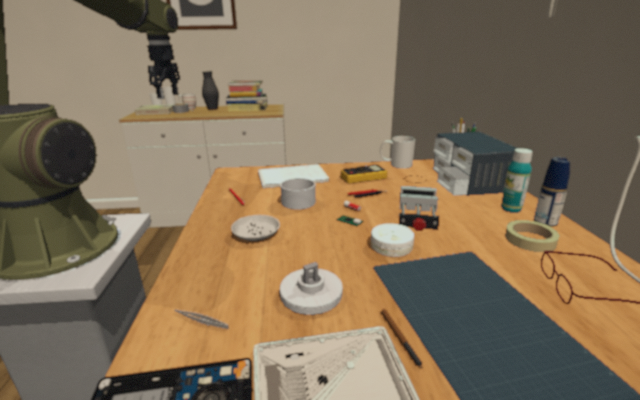

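The top view shows the tin at about (252,216), the lids at (422,213) with the loop at their centre, the dish at (324,260) and the pot at (359,138). The side view shows the lids at (311,290), loop top at about (311,267), and the tin at (298,193). Next I measure by contour and crop the loop.

```bash
cat > m.py <<'E'
from h import *
a=shot('top');b=shot('side')
print('tcp proj',proj(a,robot.get_tool_pos()),proj(b,robot.get_tool_pos()))
def blob(c,u,v,r,f):
    im=c['img'];hsv=cv2.cvtColor(im,cv2.COLOR_RGB2HSV)
    m=(hsv[:,:,1]<70).astype(np.uint8); k=np.zeros_like(m); k[v-r:v+r,u-r:u+r]=1; m&=k
    m=cv2.morphologyEx(m,cv2.MORPH_CLOSE,np.ones((7,7)))
    cs,_=cv2.findContours(m,0,1); q=max(cs,key=cv2.contourArea)
    print(f,cv2.boundingRect(q),cv2.minEnclosingCircle(q)); return cv2.fitEllipse(cv2.convexHull(q))
for n,u,v,z in(('lid',422,213,.018),('tin',252,216,.055)):
    e=blob(a,u,v,40,n); print(n,e,onz(a,*e[0],z))
t=cv2.resize(a['img'][180:245,385:460],None,fx=6,fy=6,interpolation=cv2.INTER_CUBIC)
s=cv2.resize(b['img'][250:320,270:352],None,fx=5,fy=5,interpolation=cv2.INTER_CUBIC)
w=np.zeros((400,860,3),np.uint8);w[:390,:450]=t;w[:350,450:860]=s
cv2.imwrite('pics/crop.png',cv2.resize(w,(790,367))[:,:,::-1])
E
python3 m.py
```

```text
tcp proj [ 45.52574956 418.80247082] [168.61652259 100.79335775]
lid (398, 190, 47, 46) ((421.225341796875, 212.408447265625), 23.232994079589844)
lid ((421.22845458984375, 212.24832153320312), (45.053863525390625, 46.208988189697266), 104.25013732910156) [ 0.55294954 -0.22043873  0.018     ]
tin (232, 195, 42, 41) ((252.06988525390625, 215.28494262695312), 21.031063079833984)
tin ((251.98965454101562, 215.1346435546875), (40.44462966918945, 42.08250045776367), 114.13153839111328) [0.54178331 0.18186411 0.055     ]
```

View pics/crop.png

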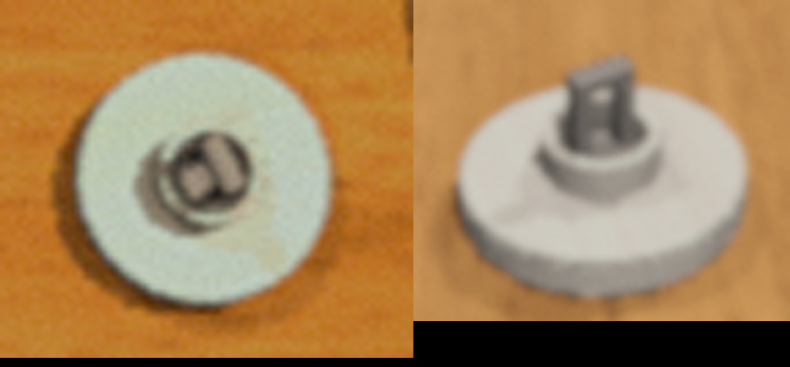

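The crop shows the loop bar running from (205,137) to (240,190) in the top-view part. That puts its long axis at about 33° in the world frame. The measured diameters (109 and 95.5 mm) match the sizes given. Next I move above the lids and look from close up.

```bash
python3 - <<'E'
from h import *
robot.move_pose([.553,-.220,.20],[np.pi,0,np.radians(33)])
print(robot.get_tool_pos(),robot.get_eef_rot(),robot.get_t(),robot.get_joint_positions())
c=shot('wrist','w1.png')
for z in(.019,.035,.063):print(z,proj(c,[.553,-.220,z]))
E
```

```text
[ 0.5532615  -0.21937239  0.20008087] [ 3.14150331e+00 -1.28584862e-04  5.77129039e-01] 3.275 [-4.39051996e-01  4.25554401e-01  1.42454573e+00  6.47734607e-05
  1.29134886e+00  5.54597436e-01]
0.019 [316.06165955 181.40245326]
0.035 [316.08545066 184.70495249]
0.063 [316.13310166 191.31949733]
```

View pics/w1.png

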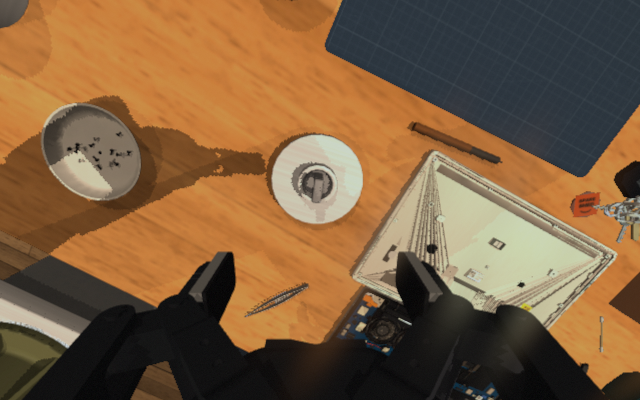

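The lids sit at about (317,179), where the projection predicted them. The loop bar is nearly vertical in the image at (317,186), which is across the closing line. I'll crop to measure the angle.

```bash
python3 - <<'E'
from h import *
c=shot('wrist');im=c['img']
cv2.imwrite('pics/w1c.png',cv2.resize(im[130:230,265:365],(600,600),interpolation=cv2.INTER_CUBIC)[:,:,::-1])
hsv=cv2.cvtColor(im,cv2.COLOR_RGB2HSV)
m=((hsv[:,:,1]<75)&(hsv[:,:,2]>140)).astype(np.uint8);k=np.zeros_like(m);k[130:230,260:372]=1;m&=k
cs,_=cv2.findContours(cv2.morphologyEx(m,cv2.MORPH_CLOSE,np.ones((5,5))),0,1);q=max(cs,key=cv2.contourArea)
e=cv2.fitEllipse(cv2.convexHull(q));print(e,onz(c,*e[0],.019))
# image axis directions
print(onz(c,317,170,.063),onz(c,317,200,.063))
E
```

```text
((316.8145751953125, 178.60096740722656), (88.68689727783203, 91.18633270263672), 85.43444061279297) [ 0.55634143 -0.21892887  0.019     ]
[ 0.57236076 -0.20846896  0.063     ] [ 0.54552653 -0.2259993   0.063     ]
```

View pics/w1c.png

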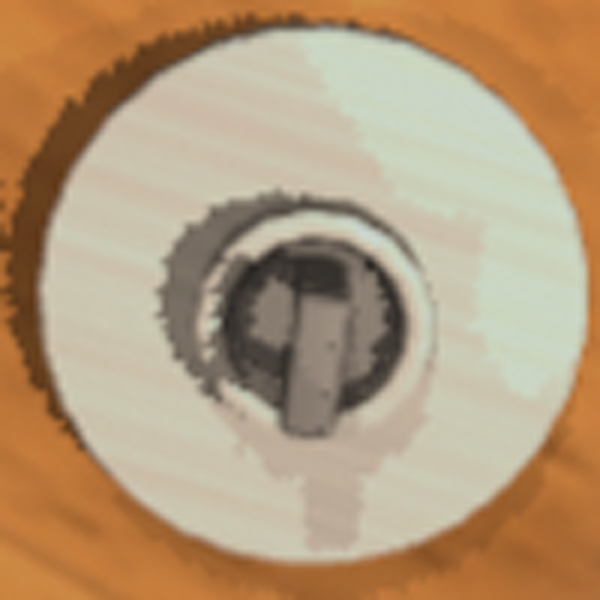

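The bar's top face centres on crop pixel (318,363), which is image (318.0,190.5). It is tilted about 7° from the image's vertical. I'll compute the world pose and grasp the loop.

```bash
python3 - <<'E'
from h import *
c=shot('wrist')
f=lambda x,y:onz(c,265+x/6,130+y/6,.063)
t,b=f(326.5,292),f(309,434);g=f(318,363);d=t-b
yaw=np.arctan2(d[1],d[0]);print(g,np.linalg.norm(d),np.degrees(yaw))
s=shot('side');print('side check',proj(s,g))
x,y=g[:2]; assert abs(np.linalg.norm(d)-.026)<.004 and np.hypot(x-.556,y+.219)<.006
robot.move_pose([x,y,.12],[np.pi,0,yaw])
print(robot.move_l([x,y,.042],speed=.06,force_limit=8),robot.get_tool_pos(),robot.get_eef_rot())
robot.grab(60)
print(robot.get_grip_width(),robot.get_grasp_force(),robot.get_contact_force(),robot.get_t())
shot('side','s2.png')
np.save('g.npy',[x,y,yaw])
im=cv2.imread('pics/s2.png')[170:370,180:440]
cv2.imwrite('pics/s2c.png',cv2.resize(im,(780,600)))
E
```

```text
[ 0.55476021 -0.22127227  0.063     ] 0.025769197170673 26.42652090107633
side check [310.52993836 264.16588094]
False [ 0.55493926 -0.22133874  0.04240229] [ 3.14107769e+00 -3.76568642e-04  4.61304906e-01]
0.008793084928532457 59.047164022922516 [-0.38015576  0.61169772  1.68771447] 6.025
```

View pics/s2c.png

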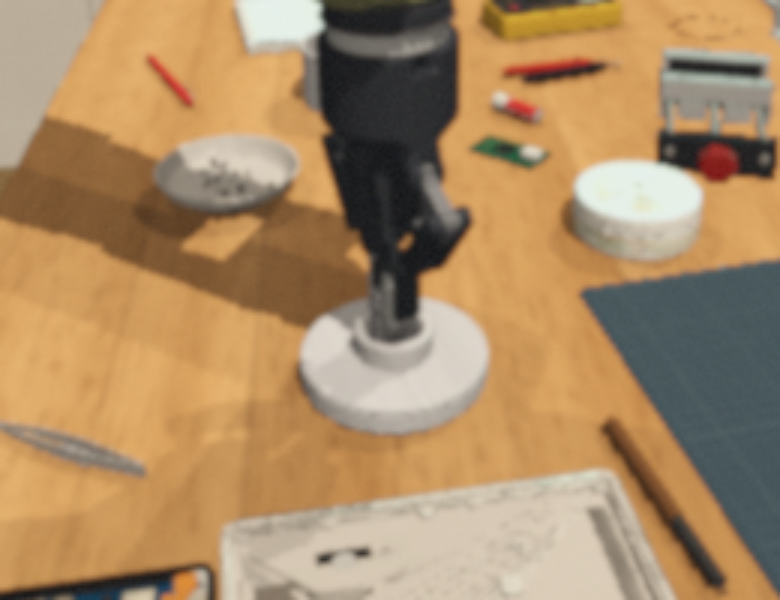

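The pads straddle the loop, at about (390,300) in the crop, and the lids are still flat on the table. I'll lift them and move beside the tin to measure it from close by.

```bash
python3 - <<'E'
from h import *
x,y,yaw=np.load('g.npy')
robot.move_l([x,y,.07],speed=.04); robot.move_l([x,y,.22],speed=.12); robot.dwell(.3)
print(robot.get_grip_width(),robot.get_contact_force(),robot.get_wrist_torque())
d=np.array([np.cos(yaw),np.sin(yaw)]); p=np.array([.5418,.1819])-.13*d
robot.move_pose([*p,.22],[np.pi,0,yaw]); robot.dwell(.3)
print(robot.get_tool_pos(),robot.get_t(),robot.get_grip_width())
c=shot('wrist','w3.png');print(proj(c,[.5418,.1819,.055]))
t=shot('top')
hsv=cv2.cvtColor(c['img'],cv2.COLOR_RGB2HSV);cv2.imwrite('pics/w3s.png',hsv[:,:,1])
E
```

```text
0.00844571404856488 [-0.58411217  1.24006876 -2.41740581] [-0.0192297  -0.01054985 -0.06055266]
[0.42558185 0.12370881 0.2198941 ] 10.3083 0.008664132588115943
[315.32043562  57.62130825]
```

View pics/w3.png

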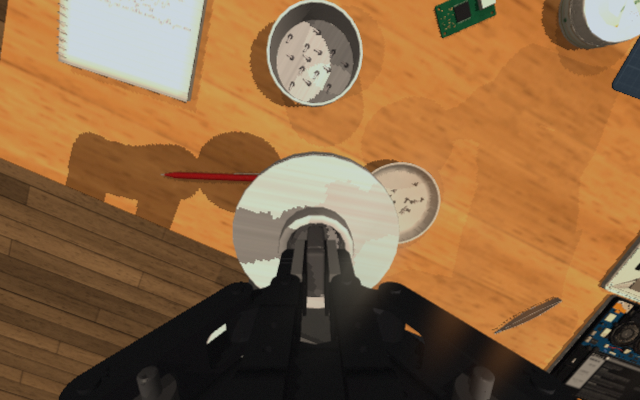

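Both lids hang level in the gripper. The tin's rim is visible around (315,53), against a predicted (315,58). I'll crop it to fit the rim.

```bash
python3 - <<'E'
from h import *
im=cv2.imread('pics/w3.png')
cv2.imwrite('pics/w3c.png',cv2.resize(im[0:115,257:372],(600,600),interpolation=cv2.INTER_CUBIC))
c=shot('wrist')
for p in([.5418,.1819],[.5458,.1819],[.5458,.1859]):
  a=np.linspace(0,2*np.pi,360)
  q=np.array([proj(c,[p[0]+.048*np.cos(t),p[1]+.048*np.sin(t),.055]) for t in a])
  print(p,q.min(0),q.max(0))
E
```

```text
[0.5418, 0.1819] [267.38764002   1.32721505] [363.73860471 108.31751865]
[0.5458, 0.1819] [268.9925955   -3.12673298] [365.72487017 104.70739192]
[0.5458, 0.1859] [265.28143441  -5.34678233] [362.19796351 102.90681181]
```

View pics/w3c.png

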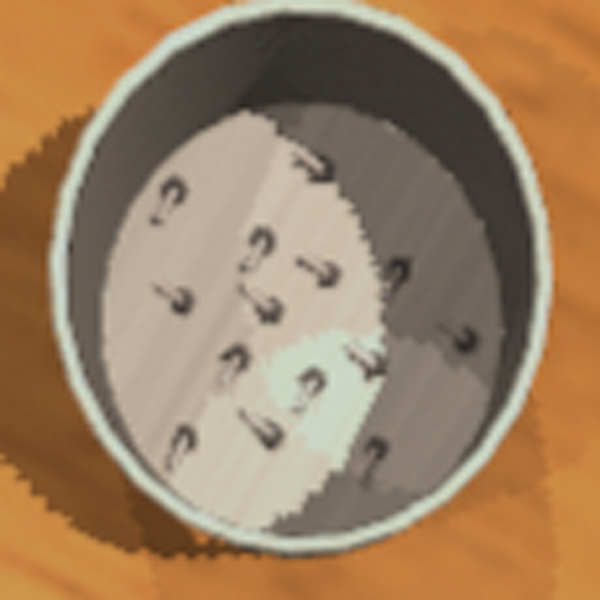

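The rim edges are at 266.6, 363.0, 0.4 and 106.0 px (left, right, top, bottom), so the tin is at about (0.543,0.183). I'll compare the held lids' outline with its expected position in the same camera, to cancel any calibration bias.

```bash
python3 - <<'E'
from h import *
c=shot('wrist');im=c['img'];tcp=np.array(robot.get_tool_pos());yaw=np.load('g.npy')[2]
hsv=cv2.cvtColor(im,cv2.COLOR_RGB2HSV)
m=(hsv[:,:,1]<75).astype(np.uint8);k=np.zeros_like(m);k[145:262,215:415]=1;m&=k
rows=range(195,235,8)
for r in rows:
    u=np.where(m[r])[0]; u=u[(u>215)&(u<415)]; print(r,u.min(),u.max())
for x in(300,316,330): print('col',x,np.where(m[:,x])[0].min())
a=np.linspace(0,2*np.pi,720);q=np.array([proj(c,[tcp[0]+.055*np.cos(t),tcp[1]+.055*np.sin(t),tcp[2]-.042+.019]) for t in a])
for r in rows:
    s=q[abs(q[:,1]-r)<1.2]; print(r,s.min(0)[0],s.max(0)[0])
print(q.min(0),q.max(0))
n,A=np.array([[314.8,53.2]]),None
from scipy.optimize import fsolve
def f(p):
    r=np.array([proj(c,[p[0]+.048*np.cos(t),p[1]+.048*np.sin(t),.055]) for t in a[::4]]);return (r.min(0)+r.max(0))/2-[314.8,53.2]
print('tin',fsolve(f,[.542,.182]))
E
```

```text
195 242 414
203 238 414
211 236 414
219 234 414
227 233 414
col 300 154
col 316 153
col 330 154
195 239.84240325273154 391.6729495295145
203 236.2294057868831 395.326865356257
211 233.58169468785258 398.01430076699006
219 231.90462000737185 399.72921906097633
227 231.2136852164412 400.47869217350916
[231.16050575 152.75621077] [400.51717676 308.08733961]
tin [0.54272528 0.18330136]
```

The held lids' outline matches its expected position to about 0.3 mm, so the tin estimate of (0.5425,0.183) should hold. I'll lower the lids now.

```bash
python3 - <<'E'
from h import *
yaw=np.load('g.npy')[2];x,y=.5425,.1830
robot.move_l([x,y,.22],speed=.1)
robot.move_l([x,y,.115],speed=.08); robot.dwell(.3); print(robot.get_contact_force())
print(robot.move_l([x,y,.0845],speed=.02,force_limit=10))
print(robot.get_tool_pos(),robot.get_contact_force(),robot.get_wrist_torque(),robot.get_grip_width(),robot.get_t())
s=shot('side');cv2.imwrite('pics/s4.png',cv2.resize(s['img'][110:260,200:400],(800,600),interpolation=cv2.INTER_CUBIC)[:,:,::-1])
E
```

```text
[ 0.10077453  0.16910908 -3.04259638]
True
[0.54293805 0.18321637 0.09101496] [ 2.92065254  1.61016475 -3.31346155] [ 0.27871305 -0.7010748   0.01782184] 0.008567911501091156 14.8333
```

View pics/s4.png

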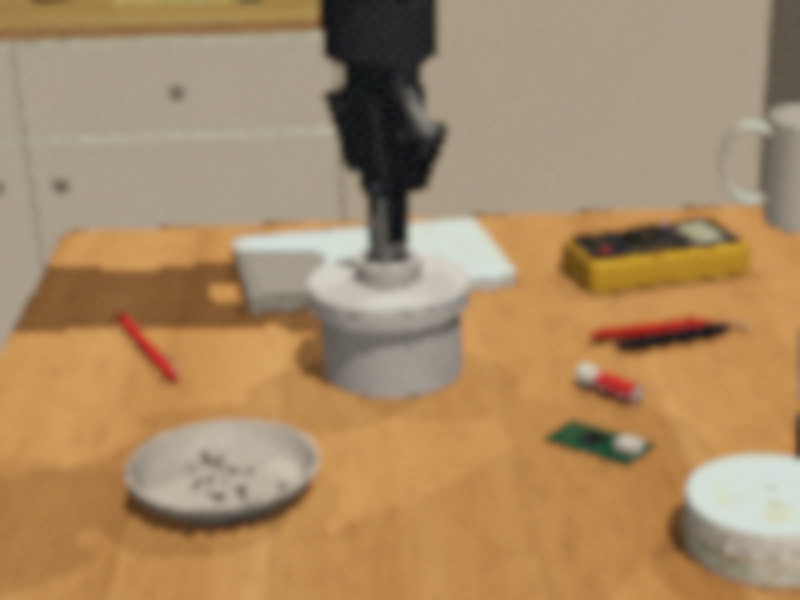

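The lids are inside the tin's rim, but the descent stopped about 3.6 mm high with a sideways force along (+x,+y). I'll yield with that force and carry on down.

```bash
python3 - <<'E'
from h import *
x,y,z=robot.get_tool_pos()
for i in range(5):
    F=np.array(robot.get_contact_force());d=np.clip(F[:2]*.0004,-.001,.001)
    x,y=x+d[0],y+d[1]; robot.move_l([x,y,robot.get_tool_pos()[2]],speed=.02); robot.dwell(.15)
    F=np.array(robot.get_contact_force());print('a',x,y,F)
    h=robot.move_l([x,y,max(.0845,robot.get_tool_pos()[2]-.0015)],speed=.015,force_limit=15)
    print(h,robot.get_tool_pos(),robot.get_contact_force(),robot.get_wrist_torque(),robot.get_t())
    if h and robot.get_contact_force()[2]>6: break
E
```

```text
a 0.5438700856374499 0.183986513762612 [-0.24348142 -0.43145046 -3.07474639]
False [0.54377161 0.18396458 0.08908021] [-0.27792628  0.89325599 -2.7679443 ] [ 0.05560603  0.03024267 -0.01576567] 15.55
a 0.5437589151270291 0.18434381615695805 [-0.75875342  0.34207501 -2.98409813]
False [0.54367678 0.18433155 0.08745349] [-0.18907572 -0.29038269 -3.45804352] [-0.10006288  0.00397133 -0.00865044] 16.2
a 0.5436832848400153 0.18422766308039915 [ 0.028655   -0.45957123 -3.27464951]
False [0.54407288 0.18435603 0.08711003] [-3.975483   -0.34757597  7.39087422] [-0.13624427  0.64827268  0.06327037] 16.85
a 0.5426832848400153 0.18408863269128156 [ 2.91586482 -1.33108688 -0.75082734]
False [0.54306233 0.18405499 0.08706357] [-4.12384535 -2.92287082 13.33588947] [-0.51347085  0.60088471 -0.03339624] 17.5
a 0.5416832848400153 0.18308863269128156 [3.6653759  2.40328612 1.67637251]
False [0.54198791 0.18326713 0.08706433] [-3.76130688 -0.50671706 15.81774714] [-0.05506747  0.58717473 -0.03411699] 18.15
```

The lids bottomed out at a TCP height of 0.0871 against 0.0874 expected, with 16 N of push, so the inner lid is home. I'll release it and lift clear, then check the outline with the wrist camera, by numbers only.

```bash
python3 - <<'E'
from h import *
p=robot.get_tool_pos();robot.let_go(); robot.dwell(.5)
print(robot.get_contact_force(),robot.get_grip_width(),robot.get_grasp_force())
x,y,_=robot.get_tool_pos(); robot.move_l([x,y,.2],speed=.12); robot.dwell(.2)
c=shot('wrist','w5.png');hsv=cv2.cvtColor(c['img'],cv2.COLOR_RGB2HSV);tcp=robot.get_tool_pos();print(tcp,robot.get_t())
o=proj(c,[x,y,.064]).astype(int);r=75
m=((hsv[:,:,1]<75)&(hsv[:,:,2]>120)).astype(np.uint8);k=np.zeros_like(m);k[max(0,o[1]-r):o[1]+r,o[0]-r:o[0]+r]=1;m&=k
cs,_=cv2.findContours(m,0,1);q=max(cs,key=cv2.contourArea)
h=q[:,0].astype(float);print(o,h.min(0),h.max(0))
a=np.linspace(0,2*np.pi,360);e=np.array([proj(c,[x+.055*np.cos(t),y+.055*np.sin(t),.064]) for t in a]);print(e.min(0),e.max(0))
cv2.imwrite('pics/w5c.png',cv2.resize(c['img'][o[1]-85:o[1]+65,o[0]-80:o[0]+80],(640,600),interpolation=cv2.INTER_CUBIC)[:,:,::-1])
E
```

```text
[-0.39329714  0.15085223  0.46445653] 0.08539220337705725 0.0
[0.54156917 0.1830561  0.19954384] 20.725
[315 190] [264. 137.] [368. 238.]
[262.78608171 136.59188276] [368.99618952 239.11959108]
```

View pics/w5c.png

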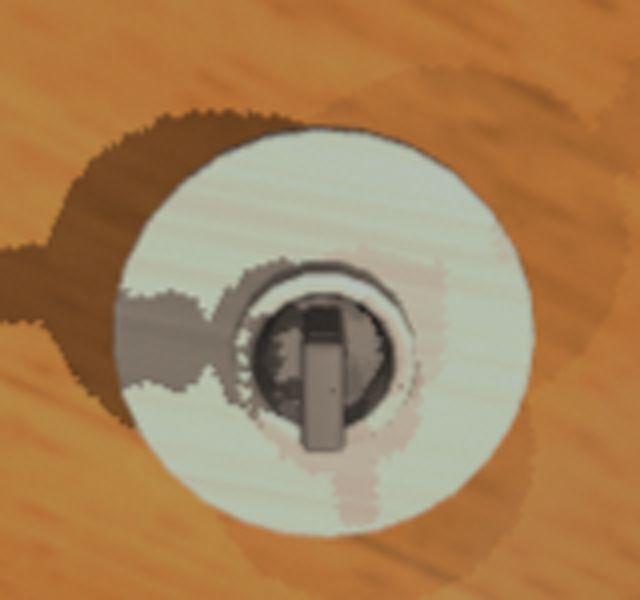

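The lid outline is centred within 0.5 mm of the tool axis (264–368 × 137–238 px against an expected 263–369 × 137–239), and the loop is upright. The lids are seated, so I'll grip the collar.

```bash
python3 - <<'E'
from h import *
x,y=.5420,.1832
robot.move_l([x,y,.11],speed=.12)
print(robot.move_l([x,y,.063],speed=.05,force_limit=8),robot.get_tool_pos())
robot.grab(50);robot.dwell(.2)
print(robot.get_grip_width(),robot.get_grasp_force(),robot.get_contact_force(),robot.get_wrist_torque(),robot.get_t())
E
```

```text
False [0.54218521 0.18324942 0.06334376]
0.04408194521473435 51.089193262159824 [-0.46473772 -0.37062652  5.68401522] [-0.14433682  0.21472553  0.05219334] 23.4
```

```bash
python3 - <<'E'
from h import *
x,y,_=robot.get_tool_pos()
robot.move_l([x,y,.075],speed=.02);print(robot.get_contact_force(),robot.get_grip_width())
robot.move_l([x,y,.125],speed=.04);print(robot.get_contact_force(),robot.get_grip_width())
robot.move_l([x,y,.215],speed=.06);robot.dwell(.6)
print(robot.get_tool_pos(),robot.get_contact_force(),robot.get_wrist_torque(),robot.get_grip_width(),robot.get_grasp_force(),robot.get_t())
s=shot('side');cv2.imwrite('pics/s6.png',cv2.resize(s['img'][70:220,200:400],(800,600),interpolation=cv2.INTER_CUBIC)[:,:,::-1])
E
```

```text
[ 0.05494193 -0.03903299 -1.21716439] 0.04370957728436712
[-0.77409967 -0.11142705 -0.65756612] 0.04352559924499017
[0.54229652 0.18323652 0.21498468] [-0.0385202  -0.74707039 -1.7897693 ] [-0.00357547 -0.0395684  -0.00219652] 0.0439671084615948 50.95391258597374 27.8
```

Ten pictures viewed, so this last check is numeric: the lid's silhouette in the side view, and grey pixels where the seated loop should be.

```bash
python3 - <<'E'
from h import *
s=shot('side');hsv=cv2.cvtColor(s['img'],cv2.COLOR_RGB2HSV)
F=np.mean([robot.get_contact_force() for _ in range(5)],0);print(F)
x,y,z=robot.get_tool_pos()
for h in(.200,.216,.108,.072,.060,.0):print(h,proj(s,[x,y-.0,h]).round(1))
u=int(proj(s,[x,y,.1])[0])
for v in range(128,212,3):print(v,s['img'][v,u-24:u+25:6].mean(1).astype(int),hsv[v,u-24:u+25:6,1])
E
```

```text
[ 0.25881753  0.08178853 -1.64708957]
0.2 [294.6 130.5]
0.216 [294.4 124.3]
0.108 [296.  164.8]
0.072 [296.5 177.5]
0.06 [296.7 181.6]
0.0 [297.5 201.8]
128 [149 190 195 183 182 188 180 148 150] [44 21 20 25 24 22 24 25 53]
131 [148 123 144 154 162 152 147 125 151] [47 24 24 21 24 22 26 29 52]
134 [152 122 134 144 151 149 142 146 150] [46 35 29 30 27 28 34 51 52]
137 [152 153 139 151 150 149 149 148 150] [46 46 51 50 51 50 53 54 52]
140 [152 153 135 151 151 151 149 149 150] [46 46 53 52 52 51 53 53 52]
143 [161 160 143 149 150 150 150 150 151] [39 42 47 53 52 52 52 51 52]
146 [152 153 140 151 151 149 150 150 151] [47 47 50 52 52 53 51 53 52]
149 [153 154 139 150 150 150 150 151 151] [47 47 50 54 53 52 52 53 52]
152 [153 153 141 150 150 151 150 151 150] [47 46 48 52 52 52 54 52 52]
155 [153 152 142 150 150 151 151 151 150] [46 47 49 53 53 52 53 53 51]
158 [153 153 144 152 151 150 150 149 151] [46 46 48 52 52 54 53 54 52]
161 [153 152 146 150 151 151 151 150 150] [46 47 48 54 53 52 53 52 52]
164 [148 154 146 149 127 160 164 178 139] [ 61  66  66  70  65  73  53  33 125]
167 [155 175 18
[... 439 characters left out ...]
6 134 135 131 152 145] [ 42  50  27  28  25  27  24  66 144]
188 [ 90  89  94 121 130 126 139 137 146] [123 145  26  28  26  29  24  76 143]
191 [ 94  93 106 130 145 148 146 137 143] [148 143  30  28  27  26  26  74 145]
194 [ 93  88 108 133 144 149 146 135 143] [146 152  25  26  25  26  26  77 144]
197 [139  94 110 131 144 147 144 133 148] [144 147  26  28  25  26  27  75 142]
200 [146  82 106 132 145 148 140 130 144] [141 159  29  26  25  26  28  60 144]
203 [138 120 108 134 146 150 143 135 133] [143 149  25  27  25  26  24  96 147]
206 [130 133 115 132 145 149 142 134 134] [147 147  76  26  25  26  41 147 147]
209 [130 135 136 128 135 129 131 134 134] [145 145 142 115  74  98 146 148 149]
```

The outer lid's silhouette sits at its predicted height (rows 128–134) and looks level, and there is a clear gap below it. The loop top starts at row 164, where 164.8 was predicted for a seated inner lid. I'll hand in.

```bash
python3 -c "
from station import robot
print(robot.sign_off())"
```

```text
the job is handed in; nothing more can be done
None
```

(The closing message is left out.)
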